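# Bolt the findings case and lift it level

### The job

Slide the bolt on the wooden case's lid fully home into its keeper while the case stands on the bench. Then take the case by the black handle on its lid, lift it, keeping it level, and finish while still holding it, still and level, about 10 cm clear of the bench. Leave the other things on the bench where they are.

Things in the scene. Friction and masses are not known exactly. Their poses are not given: they have to be found in the camera images.
- case: dark wooden case, 220 (its x) x 110 (y) x 60 mm high without lid; origin at the centre of its underside, z up; stands on the bench (z = 0), its x within 1.2 rad of world x. Brass keeper outside its -x end: x -111 to -121 mm, to 90 mm high, an arch with a 16 mm wide opening for the bolt. Brass clip at its +x end, 44 mm wide, to 76 mm high, hooks over the lid's edge with 2 mm play
- lid: brown wooden lid lying loose on the case, 216 x 110 x 10 mm, kept in place by a rim inside (2 mm play), axes as the case's; origin at the centre of its underside, 60 mm above the case's. Once bolted, clip and keeper carry the case under the lifted lid (it hangs 2 mm lower, level); unbolted, that end comes off. Lid and case weigh 0.6 to 0.9 kg, centre of mass below the handle's middle within 5 mm
- handle (a point): middle of the black grip bar of the lid's handle; the bar runs along the case's x, 80 mm long, 14 mm wide, 16 mm high; this point lies over the middle of the case, 30 mm above the lid's top (100 mm above the case's underside), with free space under the bar and to both sides
- bolt_knob (a point): upright round steel knob of the bolt on the lid, 12 mm diameter; this point is on its axis, 8 mm below its top, 36 mm above the lid's top (106 mm above the case's underside). It slides in a slotted brass guide, 22 mm wide and 14 mm high above the lid. With the bolt drawn the knob is 60 mm from the handle's middle towards the case's -x end; it moves with the bolt
- bolt (a joint): travel of the bolt in m: 0 fully drawn, 0.028 fully home (end stop). It grows as the knob slides towards the case's -x, into the keeper; starts between 0 and 0.008. Slides with about 1.2 N of friction and stays where it is left
- sorting_box: bystander: open pale wooden tray of brass findings, 110 x 150 x 45 mm high; origin on its underside at the bench; leave it alone
- graver_pot: bystander: green pot, 72 mm across, 100 mm high, with tool handles standing in it to 158 mm; origin on its underside at the bench; leave it alone
- bench_block: bystander: polished steel block, 100 x 100 x 25 mm high; origin on its underside at the bench; leave it alone
- pitch_bowl: bystander: dark steel bowl of grey pitch, 150 mm across, 69 mm high; origin on its underside at the bench; leave it alone
- hammer: bystander: hammer lying on the bench beyond the case; origin on the tool at bench level; leave it alone
- screwdriver: bystander: screwdriver lying on the bench beyond the case; origin on the tool at bench level; leave it alone

How it is judged:
On the way, in this order (a step that is already met when the one before it is completed fails the run):
1. the bolt is fully home in its keeper, the case still standing on the bench (value of joint bolt above 0.023 m and height (world z) of case below 0.006 m and angle between case's own z axis and vertical below 0.06 rad), for 0.2 s.
2. the case is lifted clear of the bench by its handle (value of joint bolt above 0.023 m and height (world z) of case above 0.03 m and contact force between lid and the fingers above 2 N), for 0.2 s.
At the end, for the whole second after the job is handed in: The bolt is home (23 of 28 mm or more); the fingers hold the lid by its handle and it carries the case, underside 6 to 15 cm above the bench, lid and case within 0.10 rad of level, slower than 2 cm/s and 0.12 rad/s, the lid shut (within 6 mm), nothing else touching the case (value of joint bolt above 0.023 m and height (world z) of case between 0.06 and 0.15 m and angle between each of case, lid's own z axis and vertical below 0.1 rad and z of lid in the frame of case below 0.066 m and horizontal distance between lid and case below 0.02 m and linear speed of case below 0.02 m/s and angular speed of case below 0.12 rad/s and contact force between lid and the fingers above 2 N and distance between the grasp point and handle below 0.05 m and contact force between case and the arm below 0.5 N and contact force between case and the fingers below 0.5 N and contact force between case and sorting_box below 0.1 N and contact force between case and graver_pot below 0.1 N and contact force between case and bench_block below 0.1 N and contact force between case and pitch_bowl below 0.1 N and contact force between case and hammer below 0.1 N and contact force between case and screwdriver below 0.1 N); the arm keeps its last pose, push and grip.
It fails at once if the case is tipped more than 17 degrees (angle between case's own z axis and vertical above 0.3 rad).
It fails at once if another thing on the bench is moved by more than 3 cm (distance of any of sorting_box, graver_pot, bench_block, pitch_bowl, hammer, screwdriver from where it was at the start of the episode above 0.03 m).
It also fails if it takes over 40 s, if anything falls off the work surface, if the arm or the gripper's body presses on something with over 40 N, if the wrist force passes 120 N, or if a joint passes its speed limit or range.

### The arm

A 6-joint arm with a two-finger parallel gripper is mounted at the origin on the work surface. World frame = base frame: x ahead of the robot, y to its left, z up, the work surface at z = 0. Lengths are in m, angles in rad, forces in N, time in s.
With the tool pointing down it reaches from about 0.4 to 0.825 m from the base axis. Payload 7 kg.
Tool frame: the origin (TCP) lies midway between the tips of the shut fingers; the grasp point (between the pads) lies 19 mm behind it; z points along the fingers, y is the line along which they close (so a half turn about z gives the same grasp; the last joint's range is limited). The gripper opens to 88 mm and grips with 3 to 60 N. Pads are 19 mm wide; open, the fingers measure 130 mm over their backs; the gripper's body (78 mm by 193 mm) begins 47 mm behind the grasp point.
Start: joints at [-1.049, 0.359, 0.012, 0, -1.224, -0.288], TCP at [0.156, -0.657, 0.227] pointing down, gripper open.
Joint ranges: [-3.07, 3.07], [-1.43, 2.12], [-1.02, 1.25], [-3.03, 1.67], [-3.05, -0], [-3.03, 3.03]. Speed limits (rad/s): [2.39, 2.39, 3.01, 3.14, 3.14, 3.14].

### API

Orientations are given as [roll, pitch, yaw] about the fixed x, y, z axes, in that order (R = Rz(yaw) Ry(pitch) Rx(roll)).
In Python, from cell import env gives the robot as it stands.
- The arm moves only by the tool servo_tool, never from a script. Its argument "rows" is a list of rows, each a list of 2 entries, a list of its own where there are three numbers: the shift along the world's x, y, z in units of 500 mm (1.0 is 500 mm), then the turn about the world's z in units of 90 degrees (1.0 is 90 degrees). A call has 1 to 20 rows; each row is the pose to reach, as a shift and turn from the pose commanded when the call began; what a row does not reach only later rows make up. A row lasts 1/12 s, in which the tool goes at most 41.7 mm and 7.16 degrees, less where a joint would pass 70% of its speed; a pose out of reach is approached as far as the arm can. A call with a number of a shift or a turn outside -1 to 1 is refused whole. A call with a gripper value outside its range is refused whole. "hand" is the closure, from 0 (fully open) to 1 (shut), set as the call begins (left out, the last holds). The fingers move at their own pace and stop on an object; the grip force is fixed at half the most. Time passes only in rows, so rows that repeat a pose let the fingers close. It gives the time, the measured TCP pose, the force, the opening and the grip force at its end, in the units of the state.
- env.get_obs(): the state, without advancing time (a new reading comes with each control period).
- env.camera(name): name is "scene" or "top" or "wrist"; returns a dict with "image" (420x560x3 uint8, red, green, blue), "z_map" (420x560 float32, m along the optical axis (not along the pixel's ray), 0 where there is no reading), "fovy" (degrees; the focal length in pixels is half the picture's height over the tangent of half this angle, whatever the lens; pixels are square), "cx", "cy" (the principal point, pixels), "D" ([k1, k2, p1, p2, k3] as OpenCV has them; the pictures are not rectified), "camera_from_world" (4x4, takes a point from world to camera coordinates); the wrist camera has in their place "T_tool_cam" (4x4, takes a point from camera to tool coordinates, whose origin is the TCP and whose axes are the flange's). Camera axes: x right, y down, z forward; pixel columns grow to the right and rows downward; lengths in m; the calibration is good to about 2 mm. A picture is of the moment at which its call begins: read the wrist's pose just before it.
- env.close_job(): hands the job in; it is judged then, once.
Trained networks look in a picture, given as the dict that the camera call returned (one of the last four; its "shot" number tells which), for a name from the list of things; names that differ only in an ending like _2 or _b are one class to them, and where a whole thing is asked for, a point or a joint stands for the part that bears it (a point fixed in the world has none). Each returns a list of dicts, best first, with "confidence" (0 to 1); they miss things now and then, are a little off and sometimes report something else, mostly with a low value. They report only what shows in the picture. A call takes as long as a camera call.
- env.search_frame(picture, thing): "bbox" ([centre column, centre row, width, height] in pixels, round what is visible of it).
- env.regions_of(picture, thing): "region" (420x560 bool, what is visible of it) and "bbox" ([centre column, centre row, width, height] in pixels, round what is visible of it).
The state is a dict: "time_s": time; "qpos": joint angles; "joint_vel": joint speeds; "effort": joint torques, N m; "ee_pos": TCP position; "tcp_rot": TCP orientation; "contact_force": force on the tool from outside, world axes, zero at the start; "moment": the same for the moment, N m; "opening": finger opening in m; "grasp_force": force on a finger pad.
Only numpy, scipy, OpenCV 4.12 (cv2) and the standard library are available. Lean on these libraries where they do the work, as an engineer would, in place of code of your own. Each camera call takes 0.05 s, during which the arm holds its last target. There are 200 camera calls.

## Working session

There is one attempt and no reset: what is moved stays moved. The work goes in short steps, Python scripts to look and compute and a tool call to move; the robot and the scene stay as the last step left them, time stands still between calls to the robot, and variables do not carry over. Pictures are saved under pics/ and viewed, at most 10 in all, crops included, and the job is handed in when it is done.

Besides the shell and the picture viewer there is one more tool, called after "Call:" as name(argument=value, ...), one argument or row to a line, values as JSON. servo_tool: Moves the arm, as the interface text tells. Its arguments: {"type":"object","properties":{"rows":{"type":"array","items":{"type":"array"}},"hand":{"type":"number"}},"required":["rows"]}

```bash
mkdir -p pics
cat > h.py <<'E'
import numpy as np, cv2
from cell import env
from scipy.spatial.transform import Rotation as R
def cam(name):
    o=env.get_obs(); c=env.camera(name)
    f=210/np.tan(np.radians(c["fovy"])/2)
    c["K"]=np.array([[f,0,c["cx"]],[0,f,c["cy"]],[0,0,1.]])
    if "camera_from_world" in c: c["wc"]=np.linalg.inv(c["camera_from_world"])
    else:
        T=np.eye(4);T[:3,:3]=R.from_euler("xyz",o["tcp_rot"]).as_matrix();T[:3,3]=o["ee_pos"]
        c["wc"]=T@c["T_tool_cam"]
    return c
def pts(c,mask):
    v,u=np.nonzero(mask&(c["z_map"]>0)); z=c["z_map"][v,u]
    n=cv2.undistortPoints(np.c_[u,v].astype(float)[:,None],c["K"],np.array(c["D"],float))[:,0]
    P=np.c_[n*z[:,None],z]
    return P@c["wc"][:3,:3].T+c["wc"][:3,3]
def save(c,n): cv2.imwrite("pics/"+n,c["image"][:,:,::-1])
E
python3 - <<'E'
from h import *
o=env.get_obs(); print({k:np.round(v,3) for k,v in o.items()})
ims=[]
for n in ["scene","top"]:
    c=cam(n); save(c,n+".png"); ims.append(c["image"])
    for t in ["case","lid","handle","bolt_knob","graver_pot","sorting_box","pitch_bowl","bench_block"]:
        for r in env.regions_of(c,t)[:1]:
            P=pts(c,r["region"])
            if len(P): print(n,t,round(r["confidence"],2),np.round(r["bbox"]),np.round(np.median(P,0),3),np.round(np.percentile(P,[2,98],axis=0),3).tolist())
            if t=="lid":
                Q=P[abs(P[:,2]-.07)<.006]
                print("rect",cv2.minAreaRect((Q[:,:2]*1000).astype(np.float32)))
cv2.imwrite("pics/both.png",cv2.resize(np.vstack(ims)[:,:,::-1],None,fx=.71,fy=.71))
E
```

```text
{'time_s': np.float64(0.0), 'qpos': array([-1.049,  0.359,  0.011, -0.   , -1.224, -0.288]), 'joint_vel': array([ 0.001, -0.   , -0.001, -0.002, -0.   ,  0.001]), 'effort': array([ 0.0000e+00, -5.8272e+01,  2.9306e+01,  6.9980e+00,  7.0000e-03,
       -0.0000e+00]), 'ee_pos': array([ 0.156, -0.656,  0.226]), 'tcp_rot': array([ 3.14 , -0.   , -2.908]), 'contact_force': array([-0.025, -0.434, -0.308]), 'moment': array([ 0.005,  0.051, -0.017]), 'grasp_force': np.float64(0.0), 'opening': np.float64(0.087)}
scene case 0.63 [291. 234.  92.  57.] [0.627 0.129 0.033] [[0.517, -0.001, -0.0], [0.701, 0.203, 0.085]]
scene lid 0.56 [291. 226.  94.  41.] [0.601 0.101 0.07 ] [[0.507, -0.008, 0.061], [0.687, 0.189, 0.108]]
rect ((593.278564453125, 85.34011840820312), (115.42815399169922, 215.91941833496094), 38.7621955871582)
scene handle 0.89 [292. 223.  92.  43.] [0.601 0.101 0.07 ] [[0.507, -0.006, 0.061], [0.687, 0.188, 0.108]]
scene bolt_knob 0.49 [315. 216.   6.  11.] [0.558 0.137 0.1  ] [[0.553, 0.133, 0.086], [0.561, 0.141, 0.114]]
scene graver_pot 0.63 [366. 312.  37.  75.] [0.65  0.436 0
[... 662 characters left out ...]
251953, 216.3220977783203), 38.022518157958984)
top handle 0.77 [249. 212.  81.  75.] [0.587 0.086 0.07 ] [[0.503, -0.014, 0.065], [0.678, 0.181, 0.109]]
top bolt_knob 0.4 [227. 228.  17.  16.] [0.546 0.139 0.081] [[0.53, 0.123, 0.069], [0.564, 0.161, 0.114]]
top graver_pot 0.77 [131. 197.  40.  35.] [0.627 0.407 0.099] [[0.597, 0.383, 0.011], [0.663, 0.449, 0.16]]
top sorting_box 0.89 [125. 266.  61.  40.] [0.437 0.443 0.006] [[0.382, 0.36, 0.0], [0.492, 0.51, 0.047]]
top pitch_bowl 0.71 [428. 214.  47.  49.] [ 0.611 -0.435  0.06 ] [[0.548, -0.506, 0.046], [0.68, -0.373, 0.071]]
top bench_block 0.83 [410. 291.  43.  50.] [ 0.39  -0.383  0.025] [[0.339, -0.436, 0.015], [0.443, -0.331, 0.03]]
```

View pics/both.png

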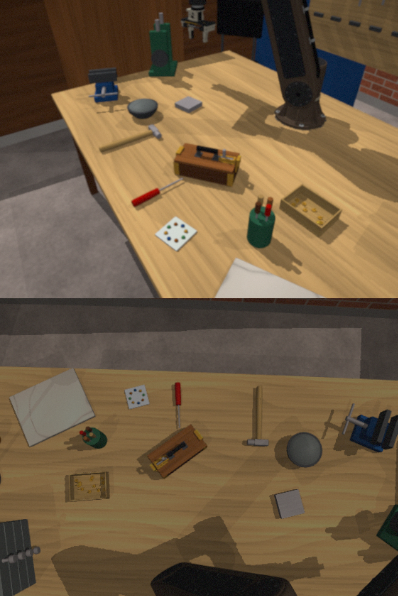

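Call:
servo_tool(
  rows=[
    [[0.06,-0.0,0.0],0.08],
    [[0.12,0.06,0.0],0.16],
    [[0.18,0.12,0.0],0.24],
    [[0.24,0.18,0.0],0.32],
    [[0.3,0.24,0.0],0.4],
    [[0.36,0.3,0.0],0.48],
    [[0.42,0.37,0.0],0.56],
    [[0.48,0.44,0.0],0.64],
    [[0.54,0.52,0.0],0.72],
    [[0.6,0.6,0.0],0.8],
    [[0.64,0.67,0.0],0.88],
    [[0.68,0.74,0.0],0.96],
    [[0.7,0.82,0.0],1.0],
    [[0.7,0.9,0.0],1.0],
    [[0.7,0.98,0.0],1.0],
    [[0.7,1.0,0.0],1.0],
    [[0.7,1.0,0.0],1.0],
  ],
)

```text
time_s: 2.32
ee_pos: [0.5067, -0.1523, 0.227]
tcp_rot: [-3.14, 0.0, -1.333]
contact_force: [0.0, 0.0, -0.2]
opening: 0.0874
grasp_force: 0.0
```

The scene half shows the case at about (208,163). In the top half it is at about (177,450), with its keeper end at lower left. Nothing stands close to it apart from the screwdriver tip.

Call:
servo_tool(
  rows=[
    [[0.02,0.08,0.02],0.07],
    [[0.04,0.16,0.04],0.14],
    [[0.06,0.24,0.06],0.21],
    [[0.08,0.32,0.06],0.27],
    [[0.1,0.4,0.06],0.27],
    [[0.1,0.42,0.06],0.27],
    [[0.1,0.42,0.06],0.27],
    [[0.1,0.42,0.06],0.27],
  ],
)

```text
time_s: 2.98
ee_pos: [0.5562, 0.0539, 0.2563]
tcp_rot: [3.141, 0.0, -0.911]
contact_force: [-0.2, -0.5, -0.3]
opening: 0.0878
grasp_force: 0.0
```

```bash
cat > look.py <<'E'
from h import *
import sys
c=cam("wrist"); save(c,sys.argv[1]); o=env.get_obs(); print(o["ee_pos"],o["tcp_rot"],o["time_s"])
P=pts(c,c["z_map"]>0)
Q=P[abs(P[:,2]-.07)<.004]; (x,y),wh,a=cv2.minAreaRect((Q[:,:2]*1000).astype(np.float32)); print("lid",x,y,wh,a)
Q=P[(P[:,2]>.1)&(P[:,2]<.125)]; 
for t in ["lid","handle","bolt_knob"]:
    for r in env.regions_of(c,t)[:2]:
        p=pts(c,r["region"]); print(t,round(r["confidence"],2),np.round(r["bbox"]),np.round(np.percentile(p,[2,50,98],axis=0),3).tolist())
        if t=="lid":
            q=p[abs(p[:,2]-.07)<.004]; print("rect",cv2.minAreaRect((q[:,:2]*1000).astype(np.float32)))
for lo,hi in[(.098,.1105),(.1115,.12)]:
    q=P[(P[:,2]>lo)&(P[:,2]<hi)&(np.hypot(P[:,0]-.58,P[:,1]-.1)<.12)]
    print(lo,len(q),np.round(q.mean(0),4) if len(q) else "", cv2.minAreaRect((q[:,:2]*1000).astype(np.float32)) if len(q)>3 else "")
E
python3 look.py w1.png
```

```text
[0.55616137 0.05307864 0.25646875] [ 3.14115106e+00 -1.64632673e-05 -9.12534081e-01] 3.0333
lid 601.4837646484375 72.69427490234375 (109.76661682128906, 193.92709350585938) 38.076263427734375
lid 0.66 [235. 174. 113. 182.] [[0.519, -0.017, 0.069], [0.603, 0.067, 0.071], [0.684, 0.157, 0.109]]
rect ((600.2946166992188, 74.21208190917969), (109.76661682128906, 190.0707550048828), 38.076263427734375)
bolt_knob 0.83 [237. 252.   8.  23.] [[0.544, 0.123, 0.079], [0.556, 0.128, 0.1], [0.561, 0.14, 0.115]]
0.098 1315 [0.5912 0.0838 0.1075] ((585.300537109375, 92.73213195800781), (14.351679801940918, 102.5367660522461), 38.30720520019531)
0.1115 67 [0.5547 0.1309 0.114 ] ((555.125732421875, 131.0762939453125), (12.044984817504883, 6.419963836669922), 40.50730895996094)
```

View pics/w1.png

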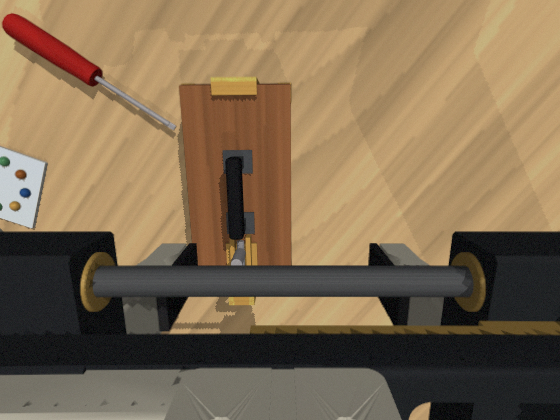

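The wrist view shows the case upright. The clip is at (233,87), the handle at (236,195), and the knob at (237,252), partly under the gripper bar. The tool yaw already lines up, so I'll go over the knob and down.

Call:
servo_tool(
  rows=[
    [[-0.004,0.08,0.0],0],
    [[-0.008,0.162,0.0],0],
    [[-0.008,0.162,-0.08],0],
    [[-0.008,0.162,-0.16],0],
    [[-0.008,0.162,-0.24],0],
    [[-0.008,0.162,-0.3],0],
    [[-0.008,0.162,-0.334],0],
    [[-0.008,0.162,-0.334],0],
    [[-0.008,0.162,-0.334],0],
  ],
)

```text
time_s: 3.93
ee_pos: [0.5523, 0.1333, 0.0894]
tcp_rot: [3.14, -0.0, -0.914]
contact_force: [0.2, -0.2, 1.1]
opening: 0.0875
grasp_force: 0.0
```

Call:
servo_tool(
  hand=1,
  rows=[
    [[0,0,0],0],
    [[0,0,0],0],
    [[0,0,0],0],
    [[0,0,0],0],
    [[0,0,0],0],
    [[0,0,0],0],
    [[0,0,0],0],
    [[0,0,0],0],
    [[0,0,0],0],
    [[0,0,0],0],
  ],
)

```text
time_s: 4.77
ee_pos: [0.5523, 0.1344, 0.0895]
tcp_rot: [3.141, 0.0, -0.913]
contact_force: [0.2, -0.2, -0.1]
opening: 0.0262
grasp_force: 0.0
```

Call:
servo_tool(
  rows=[
    [[0,0,0],0],
    [[0,0,0],0],
    [[0,0,0],0],
    [[0,0,0],0],
    [[0,0,0],0],
    [[0,0,0],0],
  ],
)

```text
time_s: 5.27
ee_pos: [0.5523, 0.1343, 0.0895]
tcp_rot: [3.141, 0.0, -0.913]
contact_force: [0.8, -0.1, 0.1]
opening: 0.0108
grasp_force: 30.0
```

Call:
servo_tool(
  rows=[
    [[-0.005,0.006,0],0],
    [[-0.01,0.013,0],0],
    [[-0.015,0.019,0],0],
    [[-0.02,0.026,0],0],
    [[-0.025,0.032,0],0],
    [[-0.028,0.036,0],0],
    [[-0.028,0.036,0],0],
    [[-0.028,0.036,0],0],
  ],
)

```text
time_s: 5.93
ee_pos: [0.538, 0.1527, 0.0895]
tcp_rot: [3.141, 0.0, -0.912]
contact_force: [-1.8, 0.4, -0.1]
opening: 0.0115
grasp_force: 30.0
```

Friction force is as expected. I'll push on gently to the stop.

Call:
servo_tool(
  rows=[
    [[-0.002,0.003,0],0],
    [[-0.004,0.005,0],0],
    [[-0.006,0.008,0],0],
    [[-0.006,0.008,0],0],
    [[-0.006,0.008,0],0],
  ],
)

```text
time_s: 6.35
ee_pos: [0.5353, 0.1564, 0.0895]
tcp_rot: [3.142, 0.0, -0.913]
contact_force: [-0.1, -1.2, -0.5]
opening: 0.011
grasp_force: 30.0
```

Call:
servo_tool(
  rows=[
    [[-0.003,0.004,0],0],
    [[-0.006,0.008,0],0],
    [[-0.006,0.008,0],0],
  ],
)

```text
time_s: 6.6
ee_pos: [0.5322, 0.1606, 0.0895]
tcp_rot: [-3.142, -0.0, -0.913]
contact_force: [1.0, -0.9, -1.9]
opening: 0.011
grasp_force: 30.0
```

```bash
python3 look.py w2.png
```

```text
[0.53222912 0.16059155 0.0895661 ] [-3.14152918e+00  8.37785149e-05 -9.12713391e-01] 6.65
lid 570.9647827148438 112.226806640625 (110.57221984863281, 126.25558471679688) 38.12628936767578
lid 0.57 [279. 159. 230. 318.] [[0.512, 0.044, 0.069], [0.576, 0.105, 0.071], [0.639, 0.17, 0.109]]
rect ((570.9741821289062, 112.25729370117188), (110.41532135009766, 126.22618865966797), 38.09149932861328)
bolt_knob 0.73 [285. 271.  22.  95.] [[0.508, 0.149, 0.073], [0.537, 0.155, 0.089], [0.542, 0.191, 0.111]]
0.098 6392 [0.5788 0.1021 0.1078] ((571.1906127929688, 118.1978759765625), (30.995864868164062, 110.02384948730469), 43.30305099487305)
0.1115 181 [0.5375 0.1541 0.1142] ((532.8532104492188, 160.27011108398438), (26.836803436279297, 20.923328399658203), 38.19219970703125)
```

View pics/w2.png

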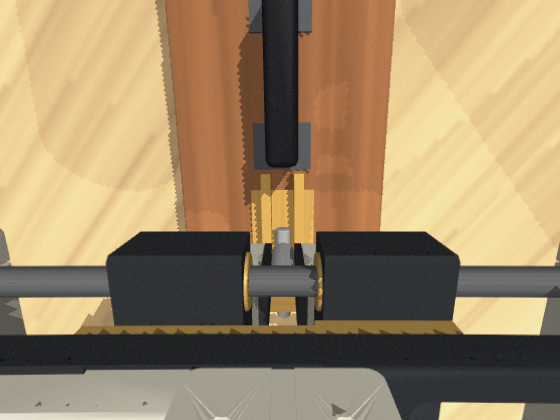

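The knob is still between the pads, seen at (283,240), and the bar end is at (281,165). Next I'll measure both along the case axis.

```bash
cat > ax.py <<'E'
from h import *
a=np.radians(38.1); d=np.array([-np.sin(a),np.cos(a)]); e=np.array([np.cos(a),np.sin(a)])
h0=np.array([.5912,.0838])
for n in ["wrist","scene","top"]:
    c=cam(n); P=pts(c,c["z_map"]>0); s=(P[:,:2]-h0)@d; w=(P[:,:2]-h0)@e; z=P[:,2]
    b=(abs(w)<.012)&(abs(s)<.06)&(z>.098)&(z<.111)
    if n=="wrist" or n=="top" : print(n,"bar",np.percentile(s[b],[1,99]),"w",np.median(w[b]))
    k=(abs(w)<.008)&(s>.045)&(s<.12)&(z>.1)&(z<.117); print(n,"knob",k.sum(), np.round(np.percentile(s[k],[1,20,50,99]),4) if k.sum() else "")
    l=(abs(z-.07)<.004)&(abs(w)<.07)&(abs(s)<.14); print("lid s",np.percentile(s[l],[.5,99.5]))
    kp=(abs(z-.088)<.006)&(abs(w)<.02)&(s>.1)&(s<.16); print("keeper",kp.sum(),np.percentile(s[kp],[1,99]) if kp.sum() else "")
o=env.get_obs(); print("tcp s,w",(o["ee_pos"][:2]-h0)@d,(o["ee_pos"][:2]-h0)@e,o["time_s"])
E
python3 ax.py
```

```text
wrist bar [-0.01475867  0.04631671] w 0.0015775813657203752
wrist knob 525 [0.045  0.0465 0.0879 0.1058]
lid s [-0.02706844  0.09038228]
keeper 407 [0.1176243  0.13434936]
scene knob 0 
lid s [-0.1042005   0.12044176]
keeper 43 [0.10659605 0.12698485]
top bar [-0.03055516  0.04713342] w -0.0010372656303275205
top knob 6 [0.0452 0.0458 0.0466 0.048 ]
lid s [-0.1045827   0.11257759]
keeper 0 
tcp s,w 0.09676306117986357 0.0009474135120729353 6.95
```

Call:
servo_tool(
  hand=0,
  rows=[
    [[0,0,0],0],
    [[0,0,0],0],
    [[0,0,0],0],
    [[0,0,0],0],
    [[0,0,0],0],
    [[0,0,0],0],
    [[0,0,0],0],
    [[0,0,0.08],0],
    [[0,0,0.16],0],
    [[0,0,0.24],0],
    [[-0.02,0.03,0.32],0],
    [[-0.04,0.06,0.34],0],
    [[-0.06,0.08,0.34],0],
    [[-0.06,0.08,0.34],0],
    [[-0.06,0.08,0.34],0],
  ],
)

```text
time_s: 8.2
ee_pos: [0.5019, 0.2007, 0.2597]
tcp_rot: [-3.141, 0.0, -0.912]
contact_force: [0.0, -0.6, 0.6]
opening: 0.0875
grasp_force: 0.0
```

```bash
python3 look.py w3.png; python3 ax.py
```

```text
[0.50212632 0.20022155 0.25929511] [ 3.14110325e+00 -2.68639344e-05 -9.12107489e-01] 8.25
lid 565.8947143554688 118.28750610351562 (110.11885833740234, 152.66751098632812) 38.123756408691406
lid 0.92 [283.  91. 119. 182.] [[0.497, 0.042, 0.069], [0.569, 0.113, 0.071], [0.64, 0.191, 0.109]]
rect ((566.5791015625, 117.41543579101562), (110.11885833740234, 150.45040893554688), 38.123756408691406)
handle 0.83 [284.  92. 118. 183.] [[0.497, 0.042, 0.069], [0.569, 0.113, 0.071], [0.64, 0.191, 0.109]]
bolt_knob 0.64 [284. 155.  11.  53.] [[0.508, 0.15, 0.079], [0.532, 0.161, 0.083], [0.541, 0.191, 0.116]]
0.098 1431 [0.5847 0.0947 0.1081] ((571.4385986328125, 111.98274230957031), (13.57559585571289, 111.4090347290039), 38.09276580810547)
0.1115 135 [0.5334 0.1596 0.1143] ((533.7481079101562, 159.6808624267578), (10.891552925109863, 10.68917465209961), 38.096256256103516)
wrist bar [-0.021194    0.04737623] w 0.0016252548161549381
wrist knob 195 [0.0451 0.0468 0.0931 0.1004]
lid s [-0.03334349  0.11546781]
keeper 527 [0.10043914 0.13260091]
scene knob 30 [0.0456 0.0816 0.0945 0.1016]
lid s [-0.10294809  0.1191227 ]
keeper 57 [0.10134139 0.13258222]
top bar [-0.03045916  0.04712163] w -0.0008270032981004783
top knob 24 [0.0459 0.0735 0.095  0.1021]
lid s [-0.1021446  0.1158303]
keeper 59 [0.10288166 0.12969655]
tcp s,w 0.1460790781866003 0.001900920624008141 8.55
```

View pics/w3.png

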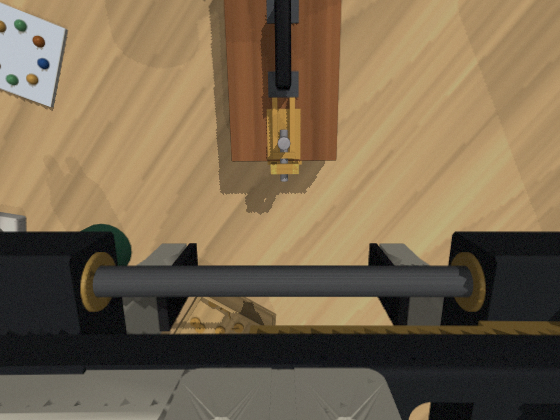

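The bolt end shows beyond the keeper at (284,178) and the knob is at (284,143). The measured travel is about 27.8 mm, so it is home. Next is the handle.

Call:
servo_tool(
  rows=[
    [[0.04,-0.052,0],0],
    [[0.08,-0.104,0],0],
    [[0.12,-0.156,0],0],
    [[0.16,-0.2,0],0],
    [[0.171,-0.22,0],0],
    [[0.171,-0.22,-0.08],0],
    [[0.171,-0.22,-0.16],0],
    [[0.171,-0.22,-0.24],0],
    [[0.171,-0.22,-0.3],0],
    [[0.171,-0.22,-0.352],0],
    [[0.171,-0.22,-0.352],0],
    [[0.171,-0.22,-0.352],0],
  ],
)

```text
time_s: 9.55
ee_pos: [0.5872, 0.0899, 0.0826]
tcp_rot: [3.138, 0.0, -0.913]
contact_force: [0.7, -0.3, 0.1]
opening: 0.0875
grasp_force: 0.0
```

Call:
servo_tool(
  hand=1,
  rows=[
    [[0,0,0],0],
    [[0,0,0],0],
    [[0,0,0],0],
    [[0,0,0],0],
    [[0,0,0],0],
    [[0,0,0],0],
    [[0,0,0],0],
    [[0,0,0],0],
    [[0,0,0],0],
    [[0,0,0],0],
    [[0,0,0],0],
    [[0,0,0],0],
    [[0,0,0],0],
    [[0,0,0],0],
    [[0,0,0],0],
    [[0,0,0],0],
  ],
)

```text
time_s: 10.88
ee_pos: [0.5878, 0.0903, 0.0835]
tcp_rot: [3.141, -0.0, -0.913]
contact_force: [-0.9, 0.1, -0.5]
opening: 0.0136
grasp_force: 30.0
```

Call:
servo_tool(
  rows=[
    [[0,0,0.003],0],
    [[0,0,0.006],0],
    [[0,0,0.01],0],
    [[0,0,0.018],0],
    [[0,0,0.03],0],
    [[0,0,0.044],0],
    [[0,0,0.058],0],
    [[0,0,0.072],0],
    [[0,0,0.086],0],
    [[0,0,0.1],0],
    [[0,0,0.114],0],
    [[0,0,0.128],0],
    [[0,0,0.142],0],
    [[0,0,0.156],0],
    [[0,0,0.17],0],
    [[0,0,0.184],0],
    [[0,0,0.194],0],
    [[0,0,0.202],0],
    [[0,0,0.206],0],
    [[0,0,0.208],0],
  ],
)

```text
time_s: 12.55
ee_pos: [0.5879, 0.0904, 0.1878]
tcp_rot: [-3.141, 0.0, -0.913]
contact_force: [0.6, 0.4, -6.6]
opening: 0.0139
grasp_force: 30.0
```

Call:
servo_tool(
  rows=[
    [[0,0,0],0],
    [[0,0,0],0],
    [[0,0,0],0],
    [[0,0,0],0],
    [[0,0,0],0],
    [[0,0,0],0],
    [[0,0,0],0],
    [[0,0,0],0],
    [[0,0,0],0],
    [[0,0,0],0],
    [[0,0,0],0],
    [[0,0,0],0],
  ],
)

```text
time_s: 13.55
ee_pos: [0.5879, 0.0904, 0.1876]
tcp_rot: [-3.142, 0.0, -0.913]
contact_force: [0.4, 1.0, -7.5]
opening: 0.014
grasp_force: 30.0
```

Run:
```python
from h import *
a=np.radians(38.1); d=np.array([-np.sin(a),np.cos(a)]); e=np.array([np.cos(a),np.sin(a)]);h=np.array([.5878,.0903])
for n in ["scene","top"]:
    c=cam(n); P=pts(c,c["z_map"]>0); s=(P[:,:2]-h)@d; w=(P[:,:2]-h)@e
    m=(abs(s)<.1)&(abs(w)<.052)&(abs(P[:,2]-.174)<.012)
    A=np.c_[s[m],w[m],np.ones(m.sum())]; print(n,m.sum(),np.linalg.lstsq(A,P[m,2],rcond=None)[0])
    if n=="scene": im=c["image"][150:290,210:390]; cv2.imwrite("pics/s2.png",cv2.resize(im[:,:,::-1],None,fx=3,fy=3))
o=env.get_obs(); print(o["ee_pos"],o["contact_force"],o["moment"],o["opening"],o["grasp_force"],o["time_s"])
```

```text
scene 1521 [ 0.01598582 -0.01209388  0.17469637]
top 1567 [0.00561791 0.00568646 0.17448781]
[0.5878583  0.09038112 0.18757273] [-0.02751694 -0.6230484  -6.28438004] [-0.05019006  0.15733053 -0.02617825] 0.01417398315393837 29.974205195903778 13.65
```

View pics/s2.png

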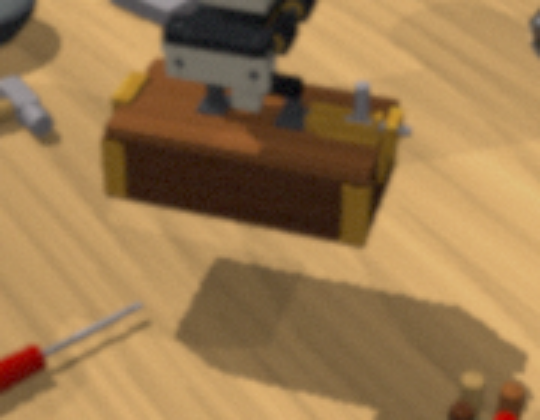

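The picture shows the case hanging level and shut under the gripper, with the bolt through the keeper at (390,125). It is clear of the bench, and the lid tilt measures under 0.02 rad. I'm handing in.

```bash
python3 -c "
from cell import env
print(env.close_job())"
```

```text
the job is handed in; nothing more can be done
None
```

The bolt is home (about 27.8 mm of travel measured), and the case is held still by its handle about 10 cm above the bench, with the lid within 0.02 rad of level. The job was handed in at about 13.7 s of the 40 s allowed, and no verdict came back.

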